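# Draw the long yellow rule out of the drying box

## Robot

A 6-joint arm with a two-finger parallel gripper is mounted at the origin on the work surface. World frame = base frame: x ahead of the robot, y to its left, z up, the work surface at z = 0. Lengths are in mm, angles in rad, forces in N, time in s.
With the tool pointing down it reaches from about 200 to 875 mm from the base axis. Payload 3.4 kg.
Tool frame: the origin (TCP) lies midway between the tips of the shut fingers; the grasp point (between the pads) lies 19 mm behind it; z points along the fingers, y is the line along which they close (so a half turn about z gives the same grasp; the last joint's range is limited). The gripper opens to 94 mm and grips with 3 to 60 N. Pads are 16 mm wide; open, the fingers measure 119 mm over their backs; the gripper's body (75 mm by 177 mm) begins 78 mm behind the grasp point.
Start: joints at [-1.349, 0.276, 1.505, -0, 1.361, -0.121], TCP at [193.273, -541.582, 205.493] pointing down, gripper open.
Joint ranges: [-2.89, 2.89], [-0.75, 2.08], [0.22, 2.7], [-1.18, 4.32], [0.11, 2.71], [-2.7, 2.7]. Speed limits (rad/s): [2.57, 2.57, 3.14, 3.14, 3.14, 3.14].

## Interface

Orientations are given as a unit quaternion [w, x, y, z].
In Python, from station import env gives the robot as it stands. The module is installed in compiled form; this text tells all that it offers.
- The arm moves only by the shell command python3 -m creep 'ROWS' [OPENING] [FORCE]. ROWS is JSON, a list of rows, each an object of numbers: "tx", "ty", "tz": the shift along the tool's x, y, z in cm; "spin": the turn about the tool's z in degrees. In form: [{"tx": .., "ty": .., "tz": .., "spin": ..}, ...]. A call has 1 to 12 rows; each row is the pose to reach, as a shift and turn from the pose commanded when the call began, along the tool's axes at that moment; what a row does not reach only later rows make up. A row lasts 1/12 s, in which the tool goes at most 41.7 mm and 7.16 degrees, less where a joint would pass 70% of its speed; a pose out of reach is approached as far as the arm can. A call with a gripper value outside its range is refused whole. OPENING is the finger opening in cm, from 0 to 9.4, set as the call begins (- or left out, the last holds). The fingers move at their own pace and stop on an object; FORCE is the grip in N (left out, the last holds). Time passes only in rows, so rows that repeat a pose let the fingers close. It gives the time, the measured TCP pose, the force, the opening and the grip force at its end, in the units of the state.
- env.sense(): the state, without advancing time (a new reading comes with each control period).
- env.read_camera(name): name is "scene" or "top" or "wrist"; returns the picture (480x640x3 uint8, blue, green, red); there is no depth.
- env.camera_info(name): a dict with "intrinsics" (3x3 intrinsics, pixels), "R" (3x3) and "t" (3): a world point X has camera coordinates R X + t. Camera axes: x right, y down, z forward; pixel columns grow to the right and rows downward; lengths in mm; the calibration is good to about 2 mm. A picture is of the moment at which its call begins: read the wrist's pose just before it. camera_info takes no time and is no camera call; for the wrist camera it gives the pose at the moment of the call.
- env.finish_job(): hands the job in; it is judged then, once.
The state is a dict: "time_s": time; "joint_positions": joint angles; "joint_vel": joint speeds; "joint_torque": joint torques, N m; "position": TCP position; "eef_rot": TCP orientation; "contact_force": force on the tool from outside, world axes, zero at the start; "moment": the same for the moment, N m; "finger_gap": opening from 0.0 (shut) to 1.0 (fully open); "grasp_force": force on a finger pad.
Only numpy, scipy, OpenCV 4.12 (cv2) and the standard library are available. Lean on these libraries where they do the work, as an engineer would, in place of code of your own. Each camera call takes 0.05 s, during which the arm holds its last target. There are 200 camera calls.

## Task

Slide the yellow rule up out of its slots in the drying box, tilt it so that the end under the open part of the lid comes out first, and draw it out diagonally through the lid's opening, without forcing it against the box. Finish while still holding it in the gripper, still, with all of it at least 5 cm above the lid and touching nothing else; leave the blue rule in its slots and the other things where they are.

Things in the scene. Friction and masses are not known exactly. Their poses are not given: they have to be found in the camera images.
- drybox: White drying box fixed to the bench, 202 (x) x 292 (y) x 104 mm high, fixed clear lid 6 mm thick (underside 98, top 104 mm above the bench). Origin: centre of its underside; z up. The lid's one opening, with a flush blue rim, spans x -85 to 85 and y -10 to 140 mm; the lid covers the -y half. Inner walls at x = +-95, y = +-140; floor top at 8 mm.
- opening (a point): Centre of the lid's opening (170 mm in x, 150 mm in y), level with the lid's top; box frame (0, 65, 104 mm), axes as the box.
- combs (a point): Box frame (0, 37.5, 40 mm), midway between two fixed grey combs inside the box, each 110 mm in x and 10 mm thick in y, centred at box y = -25 and 100. Each has slots at x = -35 and 35, 10.5 mm wide, floor at 40, tips at 56 mm above the bench. The slots are open along y: a rule can slide and tilt in its own upright plane.
- rule: Yellow rigid rule with black marks, 8 (x) x 240 (y) x 34 mm (z), 56 to 112 g, loose, on its long edge in either slot, axes as the box, its middle within 4 mm of box y = 0; top edge 74 mm above the bench. Origin: centre of its underside. Longer than the opening, it comes out only tilted, +y end first, by about 16 degrees or more (20 to 22 suits).
- rule_grip (a point): Place to pinch the yellow rule across its thickness, reachable through the opening: on its top edge 38 mm from its middle towards +y (rule frame 0, 38, 34 mm). Open the fingers to 45 mm at most here: the blue rule is 62 mm away face to face.
- rule_high_end (a point): Centre of the +y end face of the yellow rule (rule frame 0, 120, 17 mm), the end under the opening.
- rule_low_end (a point): Centre of the -y end face of the yellow rule (rule frame 0, -120, 17 mm), the end under the closed part of the lid.
- blue_rule: Blue rule of the same size and shape, standing in the other slot, 70 mm beside the yellow one; to be left there. Origin: centre of its underside.
- wash_bottle: White round bottle with red cap, 64 mm diameter, 150 mm high, standing on the bench to the left of the box; bystander. Origin: centre of its underside.
- slide_tray: Small open wooden tray, 100 x 120 x 30 mm, on the bench to the left of the box; bystander. Origin: centre of its underside.
- dish: Glass dish, 90 mm diameter, 18 mm high, on the bench to the right of the box; bystander. Origin: centre of its underside.

How it is judged (in metres and radians):
On the way, in this order (a step that is already met when the one before it is completed fails the run):
1. the yellow rule is slid up out of its slots: its middle is raised by more than 18 mm, in the fingers (height (world z) of rule above 0.058 m and contact force between the fingers and rule above 0.5 N).
2. the rule is tilted through the opening: its +y end is above the lid while the other end is still below it (height (world z) of rule_high_end above 0.14 m and height (world z) of rule_low_end below 0.098 m).
At the end, for the whole second after the job is handed in: The yellow rule is held in the fingers (contact over 1 N), both its end centres more than 145 mm above the bench (41 mm above the lid's top), touching neither the box nor any other object, still (under 30 mm/s and 0.2 rad/s); the blue rule still sits down in its slot (height (world z) of each of rule_high_end, rule_low_end above 0.145 m and contact force between the fingers and rule above 1 N and contact force between rule and drybox below 0.05 N and contact force between rule and blue_rule below 0.05 N and contact force between rule and wash_bottle below 0.05 N and contact force between rule and slide_tray below 0.05 N and contact force between rule and dish below 0.05 N and linear speed of rule below 0.03 m/s and angular speed of rule below 0.2 rad/s and z of blue_rule in the frame of drybox below 0.046 m); the arm keeps its last pose, push and grip.
It fails at once if the blue rule is moved by more than 12 mm (distance of blue_rule from where it was at the start of the episode above 0.012 m).
It fails at once if the bottle is moved by more than 15 mm (distance of wash_bottle from where it was at the start of the episode above 0.015 m).
It fails at once if the tray is moved by more than 15 mm (distance of slide_tray from where it was at the start of the episode above 0.015 m).
It fails at once if the dish is moved by more than 15 mm (distance of dish from where it was at the start of the episode above 0.015 m).
It fails at once if the rule is forced against the box (over 25 N) (contact force between rule and drybox above 25 N).
It also fails if it takes over 38 s, if anything falls off the work surface, if the arm or the gripper's body presses on something with over 40 N, if the wrist force passes 120 N, or if a joint passes its speed limit or range.

## Working session

There is one attempt and no reset: what is moved stays moved. The work goes in short steps, Python scripts to look and compute and a shell command to move; the robot and the scene stay as the last step left them, time stands still between calls to the robot, and variables do not carry over. Pictures are saved under pics/ and viewed, at most 10 in all, crops included, and the job is handed in when it is done.

```bash
mkdir -p pics; python3 - <<'E'
from station import env
import cv2,numpy as np
s=env.sense();print(s["position"],s["eef_rot"],s["time_s"])
for n in("top","scene"):
    cv2.imwrite(f"pics/{n}0.png",env.read_camera(n));c=env.camera_info(n);print(n,np.round(c["intrinsics"],1).tolist(),np.round(c["R"],3).tolist(),np.round(c["t"],1))
E
```

```text
[ 193.13455182 -540.99057637  204.61865081] [-9.03106602e-04  9.85343515e-01  1.70579420e-01 -5.93688250e-05] 0.0
top [[439.7, 0.0, 321.4], [0.0, 439.7, 239.2], [0.0, 0.0, 1.0]] [[0.009, -1.0, 0.006], [-0.995, -0.01, -0.096], [0.097, -0.005, -0.995]] [3.0000e-01 5.5800e+02 1.1935e+03]
scene [[493.1, 0.0, 321.9], [0.0, 493.1, 237.5], [0.0, 0.0, 1.0]] [[-0.222, 0.975, -0.009], [0.72, 0.158, -0.676], [-0.658, -0.157, -0.737]] [ 142.8 -340.9 1646. ]
```

View pics/top0.png

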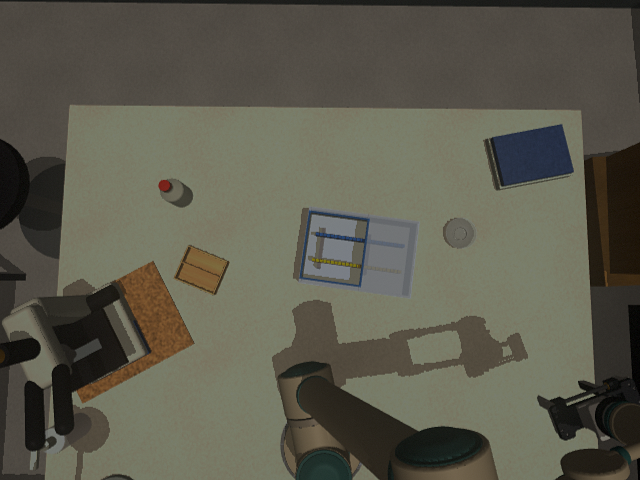

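View pics/scene0.png

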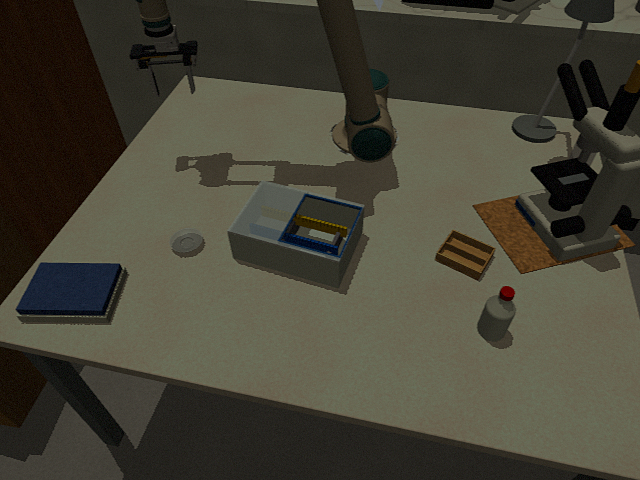

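```bash
python3 - <<'E'
import cv2
a=cv2.imread("pics/top0.png")[195:310,285:425]
b=cv2.imread("pics/scene0.png")[175:295,220:375]
f=lambda i:cv2.resize(i,(800,int(i.shape[0]*800/i.shape[1])),interpolation=cv2.INTER_CUBIC)
i=f(a);print(i.shape,800/140);cv2.imwrite("pics/topc.png",i[:600])
E
```

```text
(657, 800, 3) 5.714285714285714
```

View pics/topc.png

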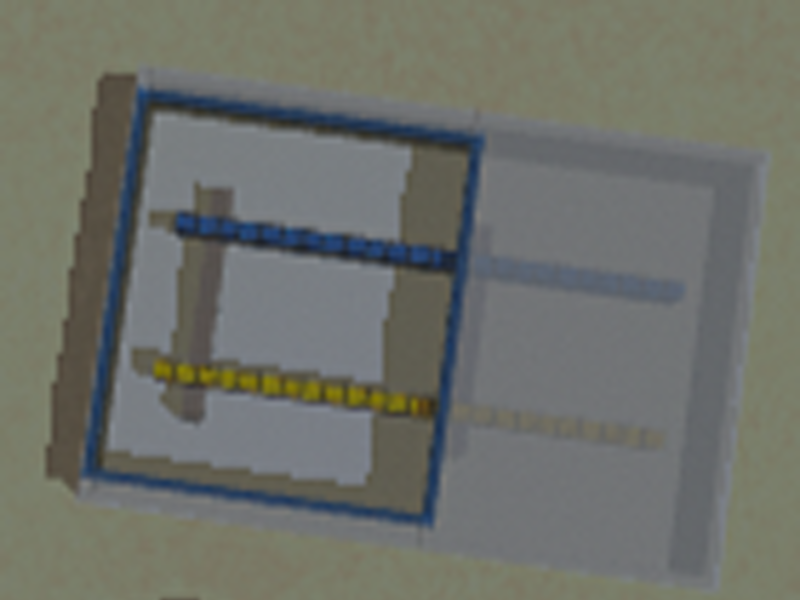

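```bash
cat >h.py <<'E'
import numpy as np
from station import env
def ray(n,uv,z,c=None):
    c=c or env.camera_info(n);K,R,t=map(np.array,(c["intrinsics"],c["R"],c["t"]))
    o=-R.T@t;d=R.T@np.linalg.solve(K,[*uv,1]);return o+d*(z-o[2])/d[2]
def proj(n,X,c=None):
    c=c or env.camera_info(n);K,R,t=map(np.array,(c["intrinsics"],c["R"],c["t"]))
    p=K@(R@np.array(X).T+t[:,None]);return (p[:2]/p[2]).T
def w(P,b):
    c,s=np.cos(b[2]),np.sin(b[2]);P=np.array(P,float);return np.c_[b[0]+c*P[:,0]-s*P[:,1],b[1]+s*P[:,0]+c*P[:,1],P[:,2]]
E
python3 - <<'E'
from h import *
from scipy.optimize import least_squares
f=lambda p:(np.array(p)+.5)/(800/140)-.5+[285,195]
px=f([(142,70),(768,153),(718,585),(80,490),(140,97),(480,138),(430,522),(90,475)])
P=[(101,146,104),(101,-146,104),(-101,-146,104),(-101,146,104)]+[(a*87.5,b,104) for a,b in((1,142),(1,-12),(-1,-12),(-1,142))]
r=least_squares(lambda b:(proj("top",w(P,b))-px).ravel(),[550,-50,0]);print(r.x,np.round(r.fun.reshape(-1,2),1).tolist())
for c in[(155,370),(662,440),(175,222),(685,292)]:
    q=ray("top",f(c),74);d=q-[*r.x[:2],0];cc,s=np.cos(r.x[2]),np.sin(r.x[2]);print(q.round(1),(cc*d[0]+s*d[1]).round(1),(-s*d[0]+cc*d[1]).round(1))
c,s=np.cos(r.x[2]),np.sin(r.x[2])
R=[[0,0]];T=np.array(env.sense()["eef_rot"]);print(np.degrees(2*np.arctan2(T[2],T[1])))
print(w([(-35,38,74)],r.x),np.degrees(r.x[2]))
E
```

```text
[ 5.19979587e+02 -9.25951293e+01 -1.26425789e-01] [[-0.5, -1.2], [0.6, -0.7], [0.4, 0.9], [-0.5, 2.1], [0.7, -0.7], [-0.5, 0.1], [-0.2, -0.4], [0.0, -0.3]]
[499.5  31.1  74. ] -35.9 120.2
[ 469.3 -204.6   74. ] -36.2 -117.5
[568.8  22.6  74. ] 33.9 120.4
[ 538.3 -215.8   74. ] 33.8 -120.0
19.639999593783894
[[490.05031809 -50.48528669  74.        ]] -7.24366414722273
```

```bash
python3 -m creep '[{"tx":1,"ty":-0.8,"spin":-2},{"tx":3,"ty":-2.4,"spin":-5},{"tx":6,"ty":-4.9,"spin":-9},{"tx":9,"ty":-7.4,"spin":-13},{"tx":12,"ty":-9.8,"spin":-17},{"tx":15,"ty":-12.3,"spin":-21.5},{"tx":18,"ty":-14.8,"spin":-26},{"tx":21,"ty":-17.2,"spin":-30},{"tx":24,"ty":-19.7,"spin":-34},{"tx":26,"ty":-21.3,"spin":-37},{"tx":27.5,"ty":-22.5,"spin":-39},{"tx":28,"ty":-23,"spin":-40}]' 4.5 10
cat >>h.py <<'E'
from scipy.spatial.transform import Rotation as Ro
def go(X,yaw_y):  # shift (cm) & spin to world X with tool y at yaw_y deg
    s=env.sense();q=s["eef_rot"];R=Ro.from_quat([q[1],q[2],q[3],q[0]]).as_matrix()
    a=np.degrees(np.arctan2(R[1,1],R[0,1]));d=R.T@(np.array(X)-s["position"])/10
    print("pos",s["position"].round(1),"shift",d.round(2),"spin",round(-(yaw_y-a),2),"t",s["time_s"],"F",np.round(s["contact_force"],1))
E
python3 -c "
from h import *
go([489.2,-49,205],-7.3)"
```

```text
pos [ 193.1 -541.1  204.7] shift [ 4.442e+01 -3.639e+01  4.000e-02] spin -63.06 t 0.1 F [0.1 0.2 1.2]schema error: expected keys tx, ty, tz, spin
```

All four keys are required in each row.

```bash
python3 -m creep '[{"tx":1,"ty":-0.8,"tz":0,"spin":-2},{"tx":3,"ty":-2.4,"tz":0,"spin":-5},{"tx":6,"ty":-4.9,"tz":0,"spin":-9},{"tx":9,"ty":-7.4,"tz":0,"spin":-13},{"tx":12,"ty":-9.8,"tz":0,"spin":-17},{"tx":15,"ty":-12.3,"tz":0,"spin":-21.5},{"tx":18,"ty":-14.8,"tz":0,"spin":-26},{"tx":21,"ty":-17.2,"tz":0,"spin":-30},{"tx":24,"ty":-19.7,"tz":0,"spin":-34},{"tx":26,"ty":-21.3,"tz":0,"spin":-37},{"tx":27.5,"ty":-22.5,"tz":0,"spin":-39},{"tx":28,"ty":-23,"tz":0,"spin":-40}]' 4.5 10
python3 -c "
from h import *
go([489.2,-49,205],-7.3)"
```

```text
time_s: 1.1
position: [380.3, -227.4, 205.4]
eef_rot: [-0.001, 0.866, 0.5, 0.001]
contact_force: [0.0, -1.0, -0.3]
finger_gap: 0.48
grasp_force: 0.0
pos [ 380.3 -227.4  205.4] shift [20.9   0.5   0.07] spin -22.72 t 1.1 F [ 0.  -1.  -0.3]
```

```bash
python3 -m creep '[{"tx":1,"ty":0,"tz":0,"spin":-1},{"tx":3,"ty":0,"tz":0,"spin":-3},{"tx":5.5,"ty":0.1,"tz":0,"spin":-6},{"tx":8,"ty":0.2,"tz":0,"spin":-9},{"tx":10.5,"ty":0.3,"tz":0,"spin":-12},{"tx":13,"ty":0.3,"tz":0,"spin":-15},{"tx":15.5,"ty":0.4,"tz":0,"spin":-18},{"tx":18,"ty":0.4,"tz":0,"spin":-20.5},{"tx":20,"ty":0.5,"tz":0,"spin":-22},{"tx":20.9,"ty":0.5,"tz":0,"spin":-22.7},{"tx":20.9,"ty":0.5,"tz":0,"spin":-22.7},{"tx":20.9,"ty":0.5,"tz":0,"spin":-22.7}]'
python3 - <<'E'
from h import *
import cv2,json
go([489.2,-49,205],-7.3)
c=env.camera_info("wrist");cv2.imwrite("pics/w1.png",env.read_camera("wrist"))
json.dump({k:np.array(v).tolist() for k,v in c.items()},open("w1.json","w"))
E
```

```text
time_s: 2.1
position: [489.1, -53.7, 205.2]
eef_rot: [-0.0, 0.753, 0.658, -0.001]
contact_force: [-0.4, -0.3, 0.6]
finger_gap: 0.479
grasp_force: 0.0
pos [489.1 -53.7 205.2] shift [ 0.46 -0.06  0.02] spin -0.36 t 2.1 F [-0.4 -0.3  0.6]
```

View pics/w1.png

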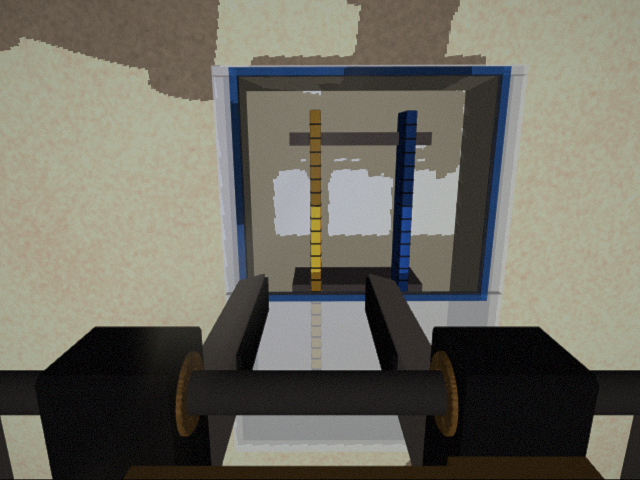

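```bash
python3 - <<'E'
from h import *
import json,cv2
c=json.load(open("w1.json"));im=cv2.imread("pics/w1.png");h=cv2.cvtColor(im,cv2.COLOR_BGR2HSV)
m=cv2.inRange(h,(12,110,60),(34,255,255));m[:, :295]=0;m[:,335:]=0;m[:105]=0;m[294:]=0
ys,xs=np.nonzero(m)
pts=[]
for y in (ys.min(),130,170,210,250,285):
    k=xs[ys==y]
    if len(k)==0: continue
    for u in(k.min()-.5,k.mean(),k.max()+.5): pts.append(ray("w",(u,y),74,c))
    print(y,[p[:2].round(1).tolist() for p in pts[-3:]])
px=[(230,67),(510,67),(487,300),(226,300)]
for p in [(230,67),(510,67),(487,300)]: print("rim",ray("w",p,104,c).round(1))
b=[519.98,-92.6,-.12643]
print(w([(-88,143,104),(88,143,104),(88,-13,104)],b).round(1))
E
```

```text
110 [[496.1, 35.3], [499.7, 34.8], [503.3, 34.4]]
130 [[494.2, 21.5], [498.2, 21.0], [502.2, 20.4]]
170 [[490.2, -7.1], [494.3, -7.7], [498.4, -8.2]]
210 [[486.8, -37.3], [490.6, -37.8], [494.4, -38.3]]
250 [[482.4, -68.8], [486.3, -69.3], [490.2, -69.8]]
285 [[478.4, -97.7], [482.4, -98.2], [486.4, -98.8]]
rim [449.8  66.2 104. ]
rim [626.5  42.4 104. ]
rim [ 606.9 -115.4  104. ]
[[ 450.7   60.4  104. ]
 [ 625.3   38.2  104. ]
 [ 605.6 -116.6  104. ]]
```

```bash
python3 -c "
from h import *
go([489.1,-48,47],-7.35)"
```

```text
pos [489.  -54.  205.3] shift [ 0.61 -0.06 15.83] spin -0.35 t 2.15 F [ 0.1 -0.   0.4]
```

```bash
python3 -m creep '[{"tx":0.3,"ty":0,"tz":0.5,"spin":-0.3},{"tx":0.6,"ty":-0.1,"tz":2,"spin":-0.3},{"tx":0.6,"ty":-0.1,"tz":4,"spin":-0.3},{"tx":0.6,"ty":-0.1,"tz":6,"spin":-0.3},{"tx":0.6,"ty":-0.1,"tz":8,"spin":-0.3},{"tx":0.6,"ty":-0.1,"tz":10,"spin":-0.3},{"tx":0.6,"ty":-0.1,"tz":12,"spin":-0.3},{"tx":0.6,"ty":-0.1,"tz":13.5,"spin":-0.3},{"tx":0.6,"ty":-0.1,"tz":14.8,"spin":-0.3},{"tx":0.6,"ty":-0.1,"tz":15.5,"spin":-0.3},{"tx":0.6,"ty":-0.1,"tz":15.8,"spin":-0.3},{"tx":0.6,"ty":-0.1,"tz":15.8,"spin":-0.3}]'
python3 - <<'E'
from h import *
import cv2,json
go([489.1,-48,47],-7.35)
cv2.imwrite("pics/w2.png",env.read_camera("wrist"))
E
```

```text
time_s: 3.15
position: [488.9, -47.4, 47.0]
eef_rot: [-0.0, 0.751, 0.66, -0.0]
contact_force: [0.4, 0.0, -0.5]
finger_gap: 0.481
grasp_force: 0.0
pos [488.9 -47.4  47. ] shift [-0.06  0.03  0.  ] spin -0.06 t 3.15 F [ 0.4  0.  -0.5]
```

View pics/w2.png

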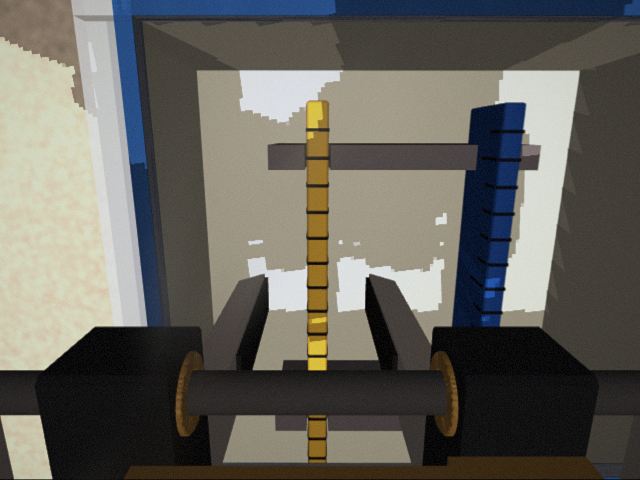

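The rule (column 317) lies centred between the fingers (inner edges at 267 and 366), and the blue rule is well clear. I close the fingers.

```bash
python3 -m creep '[{"tx":0,"ty":0,"tz":0,"spin":0},{"tx":0,"ty":0,"tz":0,"spin":0},{"tx":0,"ty":0,"tz":0,"spin":0},{"tx":0,"ty":0,"tz":0,"spin":0},{"tx":0,"ty":0,"tz":0,"spin":0},{"tx":0,"ty":0,"tz":0,"spin":0},{"tx":0,"ty":0,"tz":0,"spin":0},{"tx":0,"ty":0,"tz":0,"spin":0}]' 0 12
```

```text
time_s: 3.87
position: [489.5, -46.9, 47.6]
eef_rot: [0.0, 0.751, 0.66, 0.0]
contact_force: [0.1, 0.7, 1.6]
finger_gap: 0.083
grasp_force: 12.0
```

Gripped (7.8 mm ≈ rule thickness). Lift 21 mm slowly and look.

```bash
python3 -m creep '[{"tx":0,"ty":0,"tz":-0.1,"spin":0},{"tx":0,"ty":0,"tz":-0.3,"spin":0},{"tx":0,"ty":0,"tz":-0.6,"spin":0},{"tx":0,"ty":0,"tz":-0.9,"spin":0},{"tx":0,"ty":0,"tz":-1.2,"spin":0},{"tx":0,"ty":0,"tz":-1.5,"spin":0},{"tx":0,"ty":0,"tz":-1.8,"spin":0},{"tx":0,"ty":0,"tz":-2,"spin":0},{"tx":0,"ty":0,"tz":-2.1,"spin":0},{"tx":0,"ty":0,"tz":-2.1,"spin":0}]'
python3 - <<'E'
from h import *
import cv2,json
c=env.camera_info("wrist");cv2.imwrite("pics/w3.png",env.read_camera("wrist"))
json.dump({k:np.array(v).tolist() for k,v in c.items()},open("w3.json","w"))
E
```

```text
time_s: 4.7
position: [489.6, -47.0, 68.8]
eef_rot: [0.0, 0.751, 0.66, 0.0]
contact_force: [0.0, 0.9, -1.0]
finger_gap: 0.088
grasp_force: 12.0
```

View pics/w3.png

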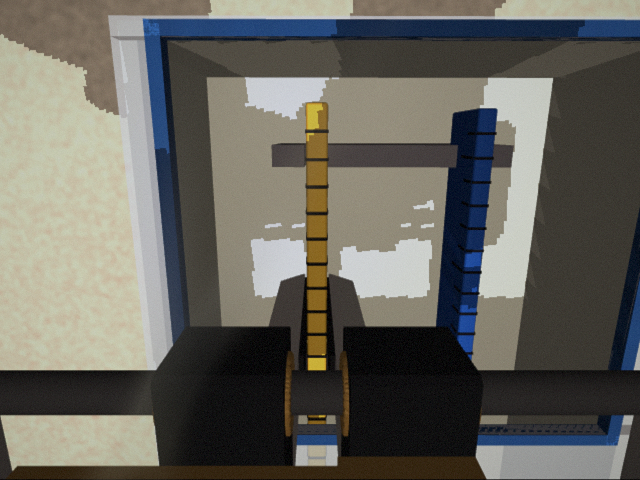

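```bash
python3 -m creep '[{"tx":0,"ty":0,"tz":-0.1,"spin":0},{"tx":0,"ty":0,"tz":-0.2,"spin":0},{"tx":0,"ty":0,"tz":-0.3,"spin":0},{"tx":0,"ty":0,"tz":-0.4,"spin":0},{"tx":0,"ty":0,"tz":-0.5,"spin":0},{"tx":0,"ty":0,"tz":-0.6,"spin":0},{"tx":0,"ty":0,"tz":-0.7,"spin":0},{"tx":0,"ty":0,"tz":-0.8,"spin":0},{"tx":0,"ty":0,"tz":-0.8,"spin":0}]' - 8
python3 - <<'E'
from h import *
import cv2,json
print(env.sense()["moment"].round(2))
cv2.imwrite("pics/w4.png",env.read_camera("wrist"))
E
```

```text
time_s: 5.5
position: [489.4, -46.7, 76.5]
eef_rot: [-0.0, 0.751, 0.66, 0.0]
contact_force: [0.4, 1.2, -2.2]
finger_gap: 0.085
grasp_force: 8.0
[ 0.24 -0.11  0.  ]
```

View pics/w4.png

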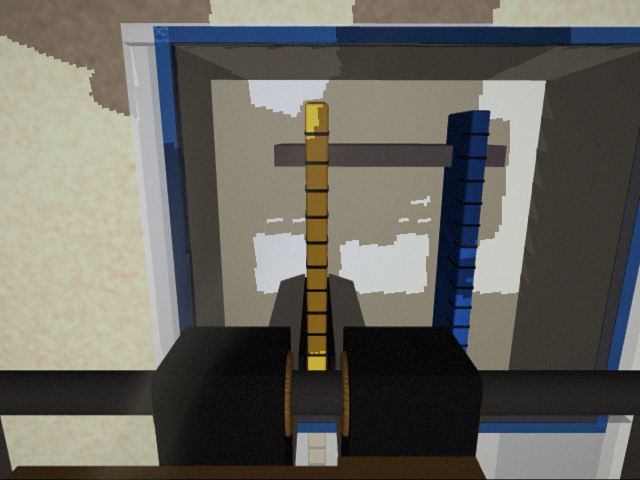

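```bash
python3 -m creep '[{"tx":0,"ty":0,"tz":-0.1,"spin":0},{"tx":0,"ty":0,"tz":-0.25,"spin":0},{"tx":0,"ty":0,"tz":-0.4,"spin":0},{"tx":0,"ty":0,"tz":-0.55,"spin":0},{"tx":0,"ty":0,"tz":-0.7,"spin":0},{"tx":0,"ty":0,"tz":-0.85,"spin":0},{"tx":0,"ty":0,"tz":-1,"spin":0},{"tx":0,"ty":0,"tz":-1.15,"spin":0},{"tx":0,"ty":0,"tz":-1.3,"spin":0},{"tx":0,"ty":0,"tz":-1.45,"spin":0},{"tx":0,"ty":0,"tz":-1.6,"spin":0},{"tx":0,"ty":0,"tz":-1.6,"spin":0}]'
cat >>h.py <<'E'
import cv2
def tilt(fn):
    s=env.sense();c=env.camera_info("wrist");im=env.read_camera("wrist");cv2.imwrite(fn,im)
    print("M",s["moment"].round(2),"F",s["contact_force"].round(1))
    m=cv2.inRange(cv2.cvtColor(im,cv2.COLOR_BGR2HSV),(12,110,60),(34,255,255));m[:,:280]=0;m[:,360:]=0;m[290:]=0
    ys,xs=np.nonzero(m);y0=ys.min();k=xs[ys==y0+4]
    print("end row",y0,"width",np.ptp(k)+1)
    ax=np.array([.128,.992,0]);p=np.array(s["position"])+[0,0,19]
    for a in range(0,46,3):
        t=np.radians(a);d=ax*np.cos(t)+[0,0,np.sin(t)];n=-ax*np.sin(t)+[0,0,np.cos(t)]
        e=p+82*d+8*n;q=proj("w",[e+[4*.992,-.5,0],e-[4*.992,-.5,0]],c);print(a,q[:,1].mean().round(0),(q[:,0].max()-q[:,0].min()).round(1),end=" | ")
E
python3 -c "
from h import *
tilt('pics/w5.png')"
```

```text
time_s: 6.55
position: [489.6, -47.1, 92.8]
eef_rot: [0.0, 0.751, 0.66, 0.0]
contact_force: [-0.1, -0.5, -1.5]
finger_gap: 0.086
grasp_force: 8.0
M [ 0.04 -0.02 -0.02] F [-0.1 -0.5 -1.5]
end row 93 width 22
0 104.0 22.6 | 3 105.0 23.3 | 6 106.0 24.0 | 9 109.0 24.6 | 12 112.0 25.3 | 15 116.0 26.1 | 18 121.0 26.8 | 21 127.0 27.6 | 24 134.0 28.3 | 27 143.0 29.1 | 30 152.0 29.8 | 33 163.0 30.6 | 36 175.0 31.3 | 39 188.0 32.0 | 42 202.0 32.7 | 45 217.0 33.4 |
```

View pics/w5.png

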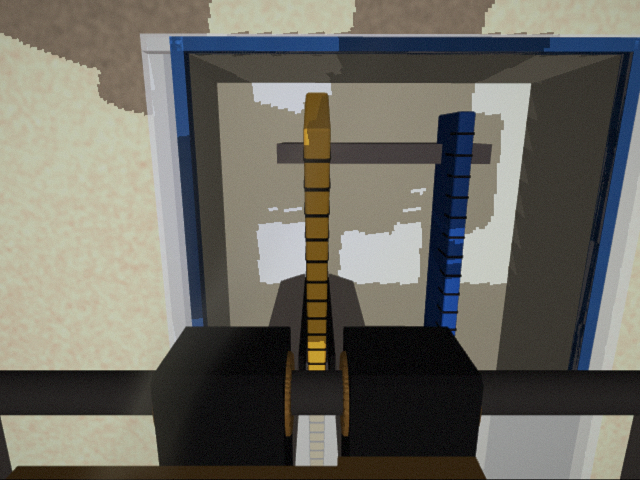

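The rule's +y end face now shows (rows 93–128, column 317). Its top edge at row ~128 means a tilt of about 21–23°, with the contact force low. I grip firmer and draw it diagonally.

```bash
python3 -m creep '[{"tx":0,"ty":0,"tz":0,"spin":0},{"tx":0,"ty":0,"tz":0,"spin":0},{"tx":0.2,"ty":0,"tz":0,"spin":0},{"tx":0.6,"ty":0,"tz":-0.1,"spin":0},{"tx":1.0,"ty":0,"tz":-0.2,"spin":0},{"tx":1.4,"ty":0,"tz":-0.3,"spin":0},{"tx":2,"ty":0,"tz":-0.55,"spin":0},{"tx":2.7,"ty":0,"tz":-0.85,"spin":0},{"tx":3.4,"ty":0,"tz":-1.15,"spin":0},{"tx":4.1,"ty":0,"tz":-1.45,"spin":0},{"tx":4.6,"ty":0,"tz":-1.65,"spin":0},{"tx":4.6,"ty":0,"tz":-1.65,"spin":0}]' - 25
python3 -c "
from h import *
tilt('pics/w6.png')"
```

```text
time_s: 7.6
position: [495.8, -0.2, 109.6]
eef_rot: [0.0, 0.751, 0.661, 0.001]
contact_force: [-0.3, 0.1, -1.2]
finger_gap: 0.084
grasp_force: 25.0
M [-0.01 -0.07  0.03] F [-0.3  0.1 -1.2]
end row 92 width 22
0 104.0 22.6 | 3 105.0 23.3 | 6 106.0 23.9 | 9 109.0 24.6 | 12 112.0 25.3 | 15 116.0 26.1 | 18 121.0 26.8 | 21 127.0 27.6 | 24 134.0 28.3 | 27 142.0 29.1 | 30 152.0 29.8 | 33 162.0 30.6 | 36 174.0 31.3 | 39 187.0 32.0 | 42 202.0 32.7 | 45 217.0 33.4 |
```

View pics/w6.png

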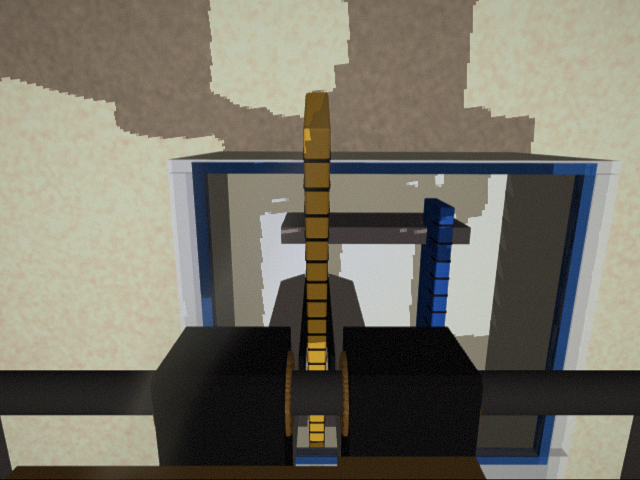

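The tilt is unchanged (end face rows 92–128), forces are near zero, and the +y end is past the rim. I continue the diagonal draw.

```bash
python3 -m creep '[{"tx":0.5,"ty":0,"tz":-0.2,"spin":0},{"tx":1.5,"ty":0,"tz":-0.6,"spin":0},{"tx":2.5,"ty":0,"tz":-1,"spin":0},{"tx":3.5,"ty":0,"tz":-1.4,"spin":0},{"tx":4.5,"ty":0,"tz":-1.8,"spin":0},{"tx":5.5,"ty":0,"tz":-2.2,"spin":0},{"tx":6.5,"ty":0,"tz":-2.6,"spin":0},{"tx":7.5,"ty":0,"tz":-3,"spin":0},{"tx":8.5,"ty":0,"tz":-3.4,"spin":0},{"tx":9.5,"ty":0,"tz":-3.8,"spin":0},{"tx":10.2,"ty":0,"tz":-4.1,"spin":0},{"tx":10.2,"ty":0,"tz":-4.1,"spin":0}]'
python3 -m creep '[{"tx":0,"ty":0,"tz":-0.3,"spin":0},{"tx":0,"ty":0,"tz":-1,"spin":0},{"tx":0,"ty":0,"tz":-2,"spin":0},{"tx":0,"ty":0,"tz":-3,"spin":0},{"tx":0,"ty":0,"tz":-4,"spin":0},{"tx":0,"ty":0,"tz":-5,"spin":0},{"tx":0,"ty":0,"tz":-6,"spin":0},{"tx":0,"ty":0,"tz":-7,"spin":0},{"tx":0,"ty":0,"tz":-8,"spin":0},{"tx":0,"ty":0,"tz":-9,"spin":0},{"tx":0,"ty":0,"tz":-9.7,"spin":0},{"tx":0,"ty":0,"tz":-10,"spin":0}]'
python3 -m creep '[{"tx":0,"ty":0,"tz":0,"spin":0},{"tx":0,"ty":0,"tz":0,"spin":0},{"tx":0,"ty":0,"tz":0,"spin":0},{"tx":0,"ty":0,"tz":0,"spin":0},{"tx":0,"ty":0,"tz":0,"spin":0},{"tx":0,"ty":0,"tz":0,"spin":0}]'
python3 - <<'E'
from h import *
im=env.read_camera("scene");cv2.imwrite("pics/s7.png",im[100:400,100:500].repeat(2,0).repeat(2,1)[:600,:800])
s=env.sense();print(s["joint_vel"].round(3))
E
```

```text
time_s: 8.65
position: [509.1, 101.3, 150.7]
eef_rot: [0.0, 0.751, 0.661, 0.001]
contact_force: [-0.3, 0.7, -1.3]
finger_gap: 0.085
grasp_force: 25.0
time_s: 9.65
position: [509.0, 99.9, 251.4]
eef_rot: [0.001, 0.751, 0.66, 0.001]
contact_force: [0.5, 0.6, -1.1]
finger_gap: 0.083
grasp_force: 25.0
time_s: 10.15
position: [508.2, 99.8, 249.5]
eef_rot: [-0.0, 0.751, 0.66, -0.0]
contact_force: [-1.2, -0.7, 0.3]
finger_gap: 0.085
grasp_force: 25.0
[ 0.    -0.001 -0.002  0.001 -0.     0.002]
```

View pics/s7.png

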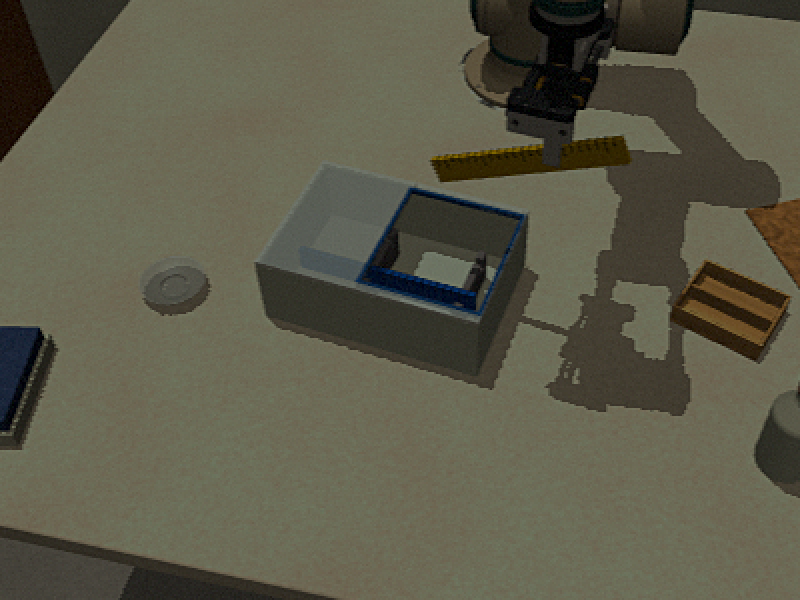

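The yellow rule is in the fingers, clear of the box, with its low end about 200 mm up. The blue rule and the bystanders are in place.

```bash
python3 -c "
from station import env
print(env.finish_job())"
```

```text
the job is handed in; nothing more can be done
None
```

I drew the yellow rule out through the lid's opening and handed the job in at about 10 s; it was held still in the gripper, its low end an estimated 200 mm above the bench, and the last picture shows the blue rule and other things in place (no verdict was returned).

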